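# Snap the air filter onto the bench air outlet

### The job

Fit the white air filter onto the steel spigot of the air outlet: draw its blue spring sleeve fully back, and with the sleeve held back slide the filter along the spigot until it is fully home, feeling for the stop and never forcing it; then let go so that the sleeve springs forward and locks the filter on. Leave everything else on the counter where it stands.

Things in the scene. Friction and masses are not known exactly. Their poses are not given: they have to be found in the camera images.
- coupler: Air filter with quick coupler, one loose unit, 0.25 to 0.35 kg, tabs up. Origin: underside, on the centre line; x runs along the coupler axis (26 mm above the underside) to the mouth, z up. Along x: white housing -64 to -3 mm (44 wide), blue sleeve of 28 diameter, square aluminium nose 50 to 74 mm (48 wide). Housing and nose are 38 mm tall; a finger tab stands up on each end of the gap between.
- rear_tab (a point): On the rear face of the white tab, which is fixed to the housing: x = -8 mm, 67 mm above the unit's underside. Both tabs are upright plates 26 mm wide, 5 mm thick, tops 82 mm above the underside. Grip them from above, closing along x, finger ends above the 38 mm housing and nose: squeezing them together draws the sleeve back, and the unit can be carried so. Axes as coupler.
- sleeve_tab (a point): On the front face of the blue tab, which moves with the sleeve, 67 mm above the unit's underside: x = 48 mm with the sleeve forward (56 mm over both tabs), 36 mm with it fully back (44 mm over both).
- coupler_mouth (a point): Centre of the bore's mouth in the nose's front face, x = 74 mm, 26 mm above the underside; axes as coupler. Bore 17 mm, 2 mm chamfer. Jaws bar the bore unless the sleeve is back over 10 mm. Let go with the mouth against the collar, the jaws drop into the spigot's groove; letting go may draw the unit back 3 mm or so, and locked it keeps up to 8 mm of end play. Let go more than about 4 mm short, the jaws miss and the sleeve sticks part way.
- sleeve (a joint): How far the blue sleeve is drawn back towards the housing, in m: 0 = forward (locked), 0.012 = fully back (solid stop). Its spring pushes it forward with about 5 N at 0 and 9 N at 0.012.
- outlet: Air outlet, fixed: white block 60 mm deep (x), 110 wide, 74 tall, small gauge on top (to 134 mm). Origin: centre of its underside. Its spigot points level along its own -x, 60 mm above the counter: 16 mm steel, tapered tip (6 mm at the end, full 8 mm on), groove, and a 26 mm brass collar 74 mm behind the tip. Spigot floats 3 mm sideways and in height, 2.5 N/mm.
- outlet_face (a point): Where the spigot's axis meets the block's front face, 60 mm above the counter; axes as outlet. To fit, the coupler's x and the outlet's x point the same way; fully home, the mouth stops against the collar. How far the spigot is set out differs each time and is not measured: collar 21 to 49 mm, tip 95 to 124 mm from the face. Find the stop by feel, well under 25 N.
- sanitiser: White pump bottle, 60 mm diameter, 163 mm tall, loose; origin: centre of its underside. Leave it.
- carton: Medicine carton, 60 x 110 x 42 mm, loose; origin: centre of its underside. Leave it.
- sharps_bin: Yellow round bin with a blue lid, 130 mm diameter, 156 mm tall, loose; origin: centre of its underside. Leave it.
- steel_bowl: Steel bowl, 100 mm diameter, 40 mm tall, loose; origin: centre of its underside. Leave it.
Mind the look-alikes: they are no part of the job. Of the things that look like the outlet, take the one that is farthest to the robot's right at the start.

How it is judged:
On the way, in this order (a step that is already met when the one before it is completed fails the run):
1. the sleeve is drawn fully back, with the filter not yet on the spigot (value of joint sleeve above 0.01 m and distance between coupler_mouth and outlet_face above 0.13 m), for 0.2 s.
2. with the sleeve still back, the filter is slid well onto the spigot (value of joint sleeve above 0.0095 m and x of coupler_mouth in the frame of outlet_face between -0.06 and -0.015 m and y of coupler_mouth in the frame of outlet_face between -0.006 and 0.006 m and z of coupler_mouth in the frame of outlet_face between -0.008 and 0.006 m and angle between the x axis of coupler and the x axis of outlet, either way round below 0.14 rad), for 0.1 s.
At the end, for the whole second after the job is handed in: The filter hangs locked and still on the spigot, sleeve forward (under 2.5 mm), mouth within 8 mm of the collar (15 to 60 mm from the block face, as far as the spigot is set out), within 6 mm of the spigot axis (8 mm below), tilted or turned under 0.14 rad (x of coupler_mouth in the frame of outlet_face between -0.06 and -0.015 m and y of coupler_mouth in the frame of outlet_face between -0.006 and 0.006 m and z of coupler_mouth in the frame of outlet_face between -0.008 and 0.006 m and angle between the x axis of coupler and the x axis of outlet, either way round below 0.14 rad and value of joint sleeve below 0.0025 m and linear speed of coupler below 0.02 m/s and angular speed of coupler below 0.2 rad/s); the robot touches nothing.
It fails at once if the filter is forced against the outlet (more than 25 N) (contact force between coupler and outlet above 25 N).
It fails at once if the sanitiser bottle is moved more than 20 mm or tipped (distance of sanitiser from where it was at the start of the episode above 0.02 m or angle between sanitiser's own z axis and vertical above 0.35 rad).
It fails at once if the carton is moved more than 20 mm or tipped (distance of carton from where it was at the start of the episode above 0.02 m or angle between carton's own z axis and vertical above 0.35 rad).
It fails at once if the yellow bin is moved more than 20 mm or tipped (distance of sharps_bin from where it was at the start of the episode above 0.02 m or angle between sharps_bin's own z axis and vertical above 0.35 rad).
It fails at once if the bowl is moved more than 20 mm or tipped (distance of steel_bowl from where it was at the start of the episode above 0.02 m or angle between steel_bowl's own z axis and vertical above 0.35 rad).
It also fails if it takes over 61 s, if anything falls off the work surface, if the arm or the gripper's body presses on something with over 40 N, if the wrist force passes 120 N, or if a joint passes its speed limit or range.

### The arm

A 7-joint arm with a two-finger parallel gripper is mounted at the origin on the work surface. World frame = base frame: x ahead of the robot, y to its left, z up, the work surface at z = 0. Lengths are in m, angles in rad, forces in N, time in s.
With the tool pointing down it reaches from about 0.4 to 0.875 m from the base axis. Payload 19.3 kg.
Tool frame: the origin (TCP) lies on the centre line of the jaws, within the pads' length; the fingertips stand 8 mm ahead of it and the grasp point (between the pads) lies 11 mm behind it (bot.tip_extent is the distance from the TCP to the fingertips, in m); x points along the fingers, y is the direction in which the jaws open and shut, and the axes are right-handed (so a half turn about x gives the same grasp; the last joint's range is limited). The gripper opens to 85 mm and grips with 20 to 120 N. Pads are 22 mm wide; open, the fingers measure 114 mm over their backs; the gripper's body (76 mm by 85 mm) begins 54 mm behind the grasp point. The pads swing forward as they close: fully open they stand 13 mm farther back than shut.
Start: joints at [1.133, 0.521, -0.036, 1.599, 0.021, 1.021, -0.113], TCP at [0.225, -0.583, 0.239] pointing down, gripper open.
Joint ranges: [-2.91, 2.91], [-0.3, 2.13], [-1.5, 1.42], [0.17, 2.43], [-1.26, 4.41], [0.16, 1.93], [-2.52, 2.52]. Speed limits (rad/s): [1.89, 1.89, 2.39, 2.39, 3.01, 3.01, 3.01].

### API

Orientations are given as [roll, pitch, yaw] about the fixed x, y, z axes, in that order (R = Rz(yaw) Ry(pitch) Rx(roll)).
In Python, from workcell import sensors, imaging, order, bot gives the robot as it stands.
- The arm moves only by the tool arm_command, never from a script. Its argument "commands" is a list of rows, each an object of numbers: "dx", "dy", "dz": the shift along the tool's x, y, z in cm; "twist": the turn about the tool's x in rad. A call has 1 to 12 rows; each row is the pose to reach, as a shift and turn from the pose measured when the call began, along the tool's axes at that moment; what a row does not reach only later rows make up. A row lasts 1/12 s, in which the tool goes at most 41.7 mm and 7.16 degrees, less where a joint would pass 70% of its speed; a pose out of reach is approached as far as the arm can. A call with a gripper value outside its range is refused whole. "grip" is the closure, from -1 (fully open) to 1 (shut), set as the call begins (left out, the last holds). The fingers move at their own pace and stop on an object; "squeeze" is the grip in N (left out, the last holds). Time passes only in rows, so rows that repeat a pose let the fingers close. It gives the time, the measured TCP pose, the force and the opening at its end, in the units of the state.
- sensors.observe(): the state, without advancing time (a new reading comes with each control period).
- imaging.grab_frame(name): name is "scene" or "top" or "wrist"; returns the picture (384x512x3 uint8, red, green, blue); there is no depth.
- imaging.camera_info(name): a dict with "fx", "fy", "cx", "cy" (pixels), "origin" and "attitude" of the camera in the world. Camera axes: x right, y down, z forward; pixel columns grow to the right and rows downward; lengths in m; the calibration is good to about 2 mm. A picture is of the moment at which its call begins: read the wrist's pose just before it. camera_info takes no time and is no camera call; for the wrist camera it gives the pose at the moment of the call.
- order.job_done(): hands the job in, once; it reports no verdict.
The state is a dict: "clock": time; "qpos": joint angles; "qd": joint speeds; "joint_efforts": joint torques, N m; "position": TCP position; "tool_rot": TCP orientation; "force": force on the tool from outside, world axes, zero at the start; "moment": the same for the moment, N m; "grip_width": finger opening in m.
Only numpy, scipy, OpenCV 4.12 (cv2) and the standard library are available. Lean on these libraries where they do the work, as an engineer would, in place of code of your own. Each camera call takes 0.05 s, during which the arm holds its last target.

## Working session

There is one attempt and no reset: what is moved stays moved. The work goes in short steps, Python scripts to look and compute and a tool call to move; the robot and the scene stay as the last step left them, time stands still between calls to the robot, and variables do not carry over. Pictures are saved under pics/ and viewed, and the job is handed in when it is done.

Besides the shell and the picture viewer there is one more tool, called after "Call:" as name([rows], argument=value, ...), one row to a line, values as JSON. arm_command: Moves the arm, as the interface text tells. Its arguments: {"type":"object","properties":{"commands":{"type":"array"},"grip":{"type":"number"},"squeeze":{"type":"number"}},"required":["commands"]}

```bash
mkdir -p pics; ls; python3 - <<'E'
from workcell import sensors, imaging, order, bot
import cv2
s=sensors.observe();print(s)
for n in ["scene","top","wrist"]:
    ci=imaging.camera_info(n);print(n,ci)
    im=imaging.grab_frame(n);cv2.imwrite(f"pics/{n}0.png",im[:,:,::-1])
E
```

```text
pics
{'clock': 0.0, 'qpos': array([ 1.13278268,  0.52200878, -0.03632624,  1.59998685,  0.02117802,
        1.02108082, -0.11279687]), 'qd': array([ 0.00019636, -0.00060853, -0.00072995, -0.00285206,  0.0003288 ,
        0.0001284 ,  0.00054606]), 'joint_efforts': array([-3.18114346e-06, -9.27130437e+01,  1.98009767e+00, -3.69933414e+01,
        1.78544316e-02,  8.52772209e-03, -7.02190459e-05]), 'position': array([ 0.22459435, -0.58291464,  0.23873657]), 'tool_rot': array([-1.51684739,  1.56969656,  1.99253918]), 'force': array([-0.85251743, -0.64569272, -0.31753097]), 'moment': array([-0.01293188,  0.02045995,  0.03196713]), 'grip_width': 0.08542457862050754}
scene {'fx': 426.6251528258702, 'fy': 426.6251528258702, 'cx': 258.2195030320486, 'cy': 189.23150637712214, 'origin': array([1.21885191, 0.92126881, 0.80845612]), 'attitude': array([-2.18455362, -0.00755856,  2.45035783])}
top {'fx': 405.265507200753, 'fy': 405.265507200753, 'cx': 246.3417018778019, 'cy': 194.36186881070316, 'origin': array([0.33571023, 0.1290332 , 1.28332845]), 'attitude': array([-2.97312297, -0.0085415 , -1.56524069])}
wrist {'fx': 273.6724725363642, 'fy': 273.6724725363642, 'cx': 254.86808123922134, 'cy': 190.48307512879597, 'origin': array([ 0.29820233, -0.55549359,  0.37319864]), 'attitude': array([ 2.82749768e+00,  1.70623384e-03, -1.20287250e+00])}
```

View pics/scene0.png

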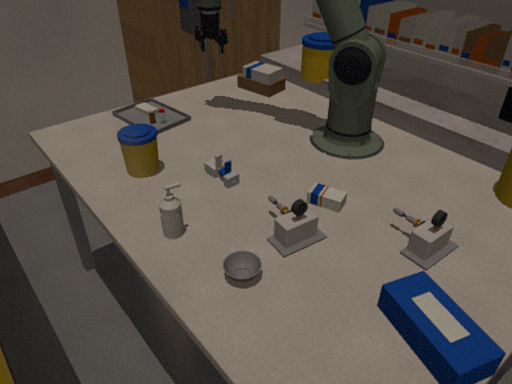

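View pics/top0.png

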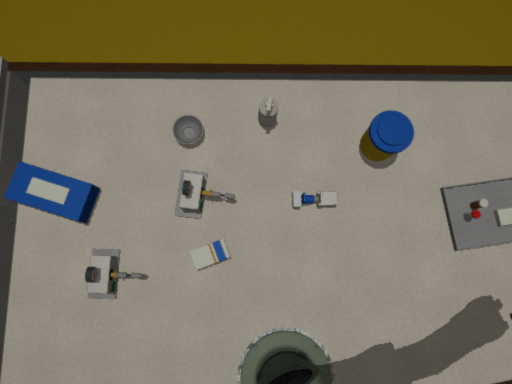

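View pics/wrist0.png

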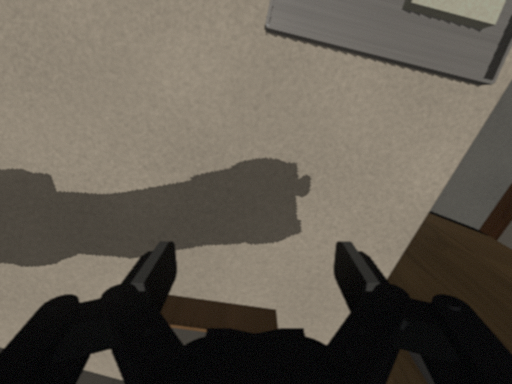

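The top view shows two outlet-like blocks, at (193,193) and (103,273). Image right is world -y, so the one farthest to the robot's right is (193,193). The only coupler candidate is at (315,199); the tray item and the yellow-blue bin at (385,135) are not. I'll check with close crops.

```bash
cat > h.py <<'E'
from workcell import sensors, imaging, order, bot
import cv2, numpy as np
from scipy.spatial.transform import Rotation as R
def cam(n):
    c=imaging.camera_info(n); return c
def ray(c,u,v):
    d=R.from_euler('xyz',c['attitude']).as_matrix()@np.array([(u-c['cx'])/c['fx'],(v-c['cy'])/c['fy'],1.])
    return np.array(c['origin']),d/np.linalg.norm(d)
def onplane(c,u,v,z):
    o,d=ray(c,u,v); return o+d*(z-o[2])/d[2]
def proj(c,p):
    q=R.from_euler('xyz',c['attitude']).as_matrix().T@(np.array(p)-c['origin'])
    return np.array([c['cx']+c['fx']*q[0]/q[2],c['cy']+c['fy']*q[1]/q[2]])
def tri(c1,p1,c2,p2):
    o1,d1=ray(c1,*p1);o2,d2=ray(c2,*p2)
    t=np.linalg.lstsq(np.c_[d1,-d2],o2-o1,rcond=None)[0]
    a=o1+t[0]*d1;b=o2+t[1]*d2
    return (a+b)/2,np.linalg.norm(a-b)
def crop(im,x0,y0,x1,y1,k,fn):
    a=cv2.resize(im[y0:y1,x0:x1],None,fx=k,fy=k,interpolation=cv2.INTER_CUBIC)
    cv2.imwrite(fn,a)
E
python3 - <<'E'
from h import *
a=cv2.imread("pics/top0.png");crop(a,170,160,350,230,4,"pics/top0c.png")
b=cv2.imread("pics/scene0.png");crop(b,195,140,345,260,5,"pics/scene0c.png")
E
```

```text
(no output)
```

View pics/top0c.png

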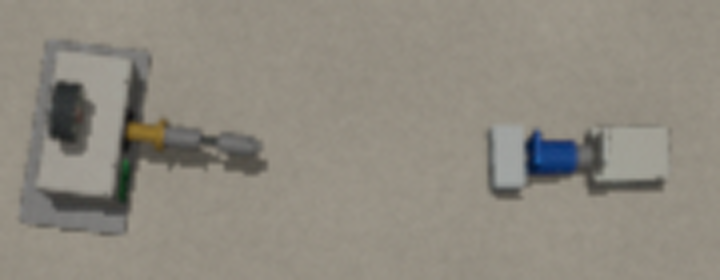

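View pics/scene0c.png

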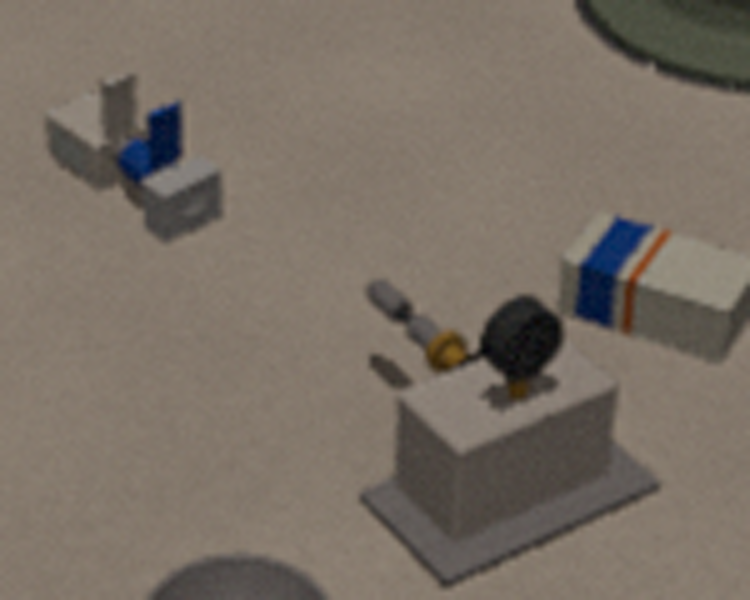

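```bash
python3 - <<'E'
from h import *
c=cam("top")
P=lambda x,y,z:onplane(c,170+x/4-.375,160+y/4-.375,z).round(4)
print("spigot tip",P(262,145,.06),"collar",P(162,134,.06))
for q in [(55,52),(131,56),(123,203),(40,190)]: print("block top",q,P(*q,.074))
for q in [(601,128),(668,126),(664,183),(600,186)]: print("housing",q,P(*q,.038))
for q in [(492,126),(522,126),(524,188),(493,190)]: print("nose",q,P(*q,.038))
print(P(535,132,.082),P(535,170,.082))
s=sensors.observe();print(R.from_euler('xyz',s['tool_rot']).as_matrix().round(3))
E
```

```text
spigot tip [0.5389 0.154  0.06  ] collar [0.5469 0.2306 0.06  ]
block top (55, 52) [0.6074 0.3123 0.074 ]
block top (131, 56) [0.6047 0.2543 0.074 ]
block top (123, 203) [0.4917 0.2577 0.074 ]
block top (40, 190) [0.5011 0.3202 0.074 ]
housing (601, 128) [ 0.5579 -0.1102  0.038 ]
housing (668, 126) [ 0.5598 -0.1627  0.038 ]
housing (664, 183) [ 0.5148 -0.1582  0.038 ]
housing (600, 186) [ 0.5121 -0.1083  0.038 ]
nose (492, 126) [ 0.5589 -0.025   0.038 ]
nose (522, 126) [ 0.559  -0.0484  0.038 ]
nose (524, 188) [ 0.5101 -0.0492  0.038 ]
nose (493, 190) [ 0.5084 -0.0251  0.038 ]
[ 0.5466 -0.0519  0.082 ] [ 0.5177 -0.0514  0.082 ]
[[-0.     0.36  -0.933]
 [ 0.001 -0.933 -0.36 ]
 [-1.    -0.001  0.   ]]
```

Call:
arm_command([
  {"dx":-1,"dy":-2,"dz":-2.4,"twist":0.05},
  {"dx":-2,"dy":-5,"dz":-6,"twist":0.1},
  {"dx":-4,"dy":-8,"dz":-9,"twist":0.2},
  {"dx":-4,"dy":-11,"dz":-13,"twist":0.3},
  {"dx":-4,"dy":-13.5,"dz":-16,"twist":0.37},
  {"dx":-4,"dy":-16,"dz":-19,"twist":0.37},
  {"dx":-4,"dy":-19,"dz":-22,"twist":0.37},
  {"dx":-4,"dy":-21,"dz":-25,"twist":0.37},
  {"dx":-4,"dy":-24,"dz":-28,"twist":0.37},
  {"dx":-4,"dy":-26,"dz":-31,"twist":0.37},
  {"dx":-4,"dy":-29,"dz":-34,"twist":0.37},
  {"dx":-4,"dy":-31,"dz":-37,"twist":0.37},
])

```text
clock: 1.15
position: [0.4585, -0.1584, 0.2793]
tool_rot: [-1.114, 1.57, 2.026]
force: [1.0, -1.1, -0.0]
grip_width: 0.0853
```

Call:
arm_command([
  {"dy":-3,"dz":-1.6},
  {"dy":-6,"dz":-3.2},
  {"dy":-9,"dz":-5},
  {"dy":-12,"dz":-6.5},
  {"dy":-15,"dz":-8},
  {"dy":-18,"dz":-9.5},
  {"dy":-20,"dz":-10.6},
  {"dy":-21,"dz":-11},
  {"dy":-21,"dz":-11},
  {"dy":-21,"dz":-11},
])

```text
validation failed for argument at $.co...
```

```bash
python3 - <<'E'
from h import *
s=sensors.observe();c=imaging.camera_info("wrist");im=imaging.grab_frame("wrist")
print(s['position'],R.from_euler('xyz',s['tool_rot']).as_matrix().round(3));print(c)
cv2.imwrite("pics/w1.png",im[:,:,::-1]); np.save("w1.npy",c,allow_pickle=True)
a=cv2.resize(im[:,:,::-1],(768,576),interpolation=cv2.INTER_CUBIC);cv2.imwrite("pics/w1b.png",a)
E
```

```text
[ 0.45846889 -0.15836634  0.27929644] [[-0.    -0.002 -1.   ]
 [ 0.001 -1.     0.002]
 [-1.    -0.001  0.   ]]
{'fx': 273.6724725363642, 'fy': 273.6724725363642, 'cx': 254.86808123922134, 'cy': 190.48307512879597, 'origin': array([ 0.53736498, -0.15946026,  0.4136317 ]), 'attitude': array([ 2.82687918e+00,  1.22810204e-03, -1.57259728e+00])}
```

View pics/w1b.png

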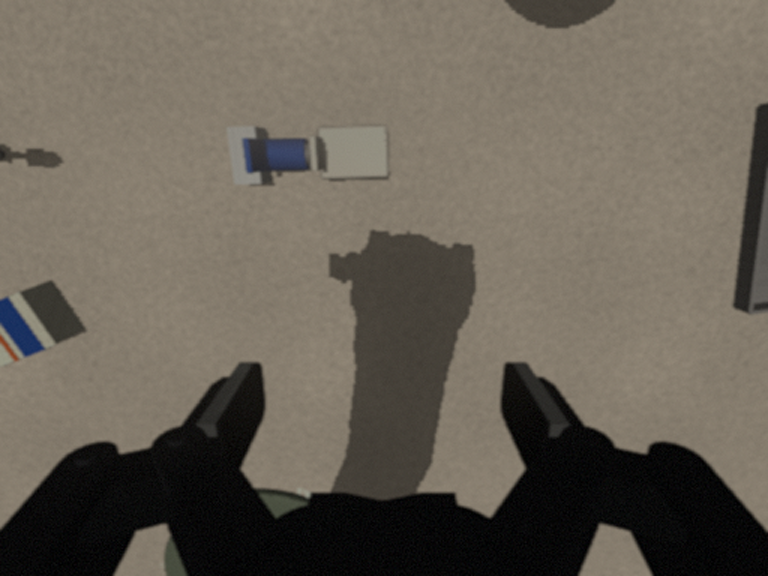

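The view shows the coupler (full-size pixels about (158–258, 102)), with the spigot tip at the left edge. That move was refused because its rows lacked some fields, so I'm resending with all of them.

Call:
arm_command([
  {"dx":0,"dy":-3,"dz":-1.6,"twist":0},
  {"dx":0,"dy":-6,"dz":-3.2,"twist":0},
  {"dx":0,"dy":-9,"dz":-5,"twist":0},
  {"dx":0,"dy":-12,"dz":-6.5,"twist":0},
  {"dx":0,"dy":-15,"dz":-8,"twist":0},
  {"dx":0,"dy":-18,"dz":-9.5,"twist":0},
  {"dx":0,"dy":-20,"dz":-10.6,"twist":0},
  {"dx":0,"dy":-21,"dz":-11,"twist":0},
  {"dx":0,"dy":-21,"dz":-11,"twist":0},
  {"dx":0,"dy":-21,"dz":-11,"twist":0},
])

```text
clock: 2.03
position: [0.5715, 0.0583, 0.2799]
tool_rot: [-1.883, 1.568, 1.264]
force: [-0.8, -0.3, 0.1]
grip_width: 0.0859
```

```bash
cat > snap.py <<'E'
from h import *
import sys
def snap(n,cn="wrist"):
    s=sensors.observe();c=imaging.camera_info(cn);im=imaging.grab_frame(cn)
    print(s['clock'],s['position'].round(4),s['force'].round(2),s['grip_width']);M=R.from_euler('xyz',s['tool_rot']).as_matrix();print(M.round(3).tolist())
    cv2.imwrite(f"pics/{n}.png",im[:,:,::-1]); np.save(f"{n}.npy",c,allow_pickle=True)
    a=cv2.resize(im[:,:,::-1],(768,576),interpolation=cv2.INTER_CUBIC);cv2.imwrite(f"pics/{n}b.png",a)
if __name__=="__main__": snap(*sys.argv[1:])
E
python3 snap.py w2
```

```text
2.0333 [0.5715 0.0583 0.2799] [-0.77 -0.33  0.05] 0.085895907737667
[[0.001, 0.005, -1.0], [0.003, -1.0, -0.005], [-1.0, -0.003, -0.001]]
```

View pics/w2b.png

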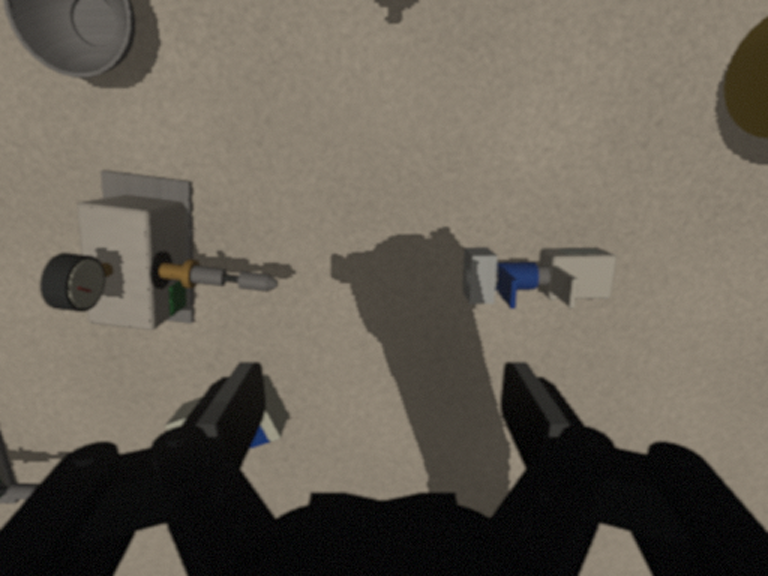

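One view holds both: spigot tip near (275,283), collar near (190,273), and the coupler from x 465 to 612 (in the 1.5x picture). Now I'll measure in zoomed crops.

```bash
python3 - <<'E'
from h import *
a=cv2.imread("pics/w2.png");crop(a,45,105,195,225,5,"pics/w2o.png");crop(a,295,150,425,215,6,"pics/w2c.png")
E
```

```text
(no output)
```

View pics/w2o.png

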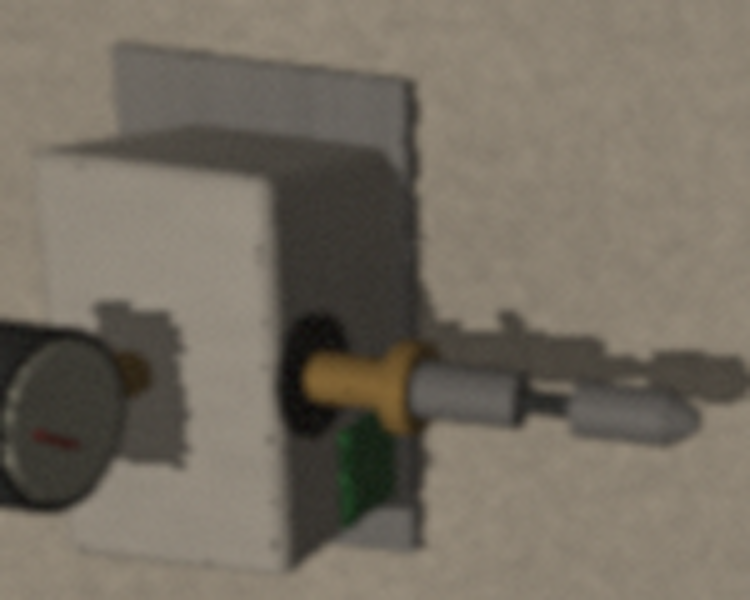

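View pics/w2c.png

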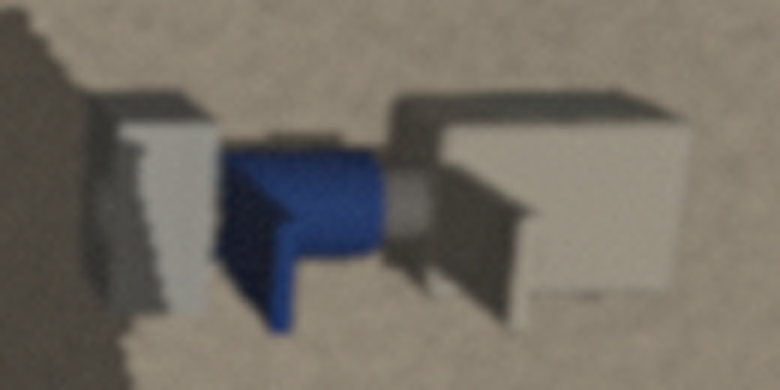

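```bash
python3 - <<'E'
from h import *
c=np.load("w2.npy",allow_pickle=True).item()
o=lambda x,y,z:onplane(c,45+x/5-.4,105+y/5-.4,z)
k=lambda x,y,z:onplane(c,295+x/6-.417,150+y/6-.417,z)
f1,f2=o(272,178,.074),o(289,572,.074);b1,b2=o(40,150,.074),o(78,548,.074)
print("front",f1.round(4),f2.round(4),np.degrees(np.arctan2(*(f1-f2)[[0,1]]*np.array([1,-1]))), "mid",((f1+f2)/2).round(4))
print("back",b1.round(4),b2.round(4))
p1,p2=f1,b1;print("side yaw",np.degrees(np.arctan2((b1-f1)[1],(b1-f1)[0])),np.degrees(np.arctan2((b2-f2)[1],(b2-f2)[0])))
e=f1-f2;print("front-normal yaw",np.degrees(np.arctan2(e[0],-e[1])), np.linalg.norm(e))
e=b1-b2;print("back-normal yaw",np.degrees(np.arctan2(e[0],-e[1])))
g1,g2=o(413,80,.006),o(417,548,.006);e=g1-g2;print("base",g1.round(4),g2.round(4),"yaw",np.degrees(np.arctan2(e[0],-e[1])))
t,m=o(699,418,.06),o(425,390,.06);print("tip",t.round(4),"collarface",m.round(4),"yaw",np.degrees(np.arctan2((m-t)[1],(m-t)[0])),np.linalg.norm(m-t))
H=[k(443,122,.038),k(688,124,.038),k(672,290,.038)]
N=[k(120,122,.038),k(218,122,.038),k(207,315,.038)]
T=[k(296,218,.082),k(291,333,.082),k(536,212,.082),k(526,325,.082)]
for n,L in zip("HNT",(H,N,T)):
  for p in L:print(n,p.round(4))
E
```

```text
front [0.604  0.2511 0.074 ] [0.4979 0.2645 0.074 ] 82.78128154780006 mid [0.5509 0.2578 0.074 ]
back [0.6105 0.3071 0.074 ] [0.5046 0.3204 0.074 ]
side yaw 83.3828459146216 83.2114944353597
front-normal yaw 82.78128154780006 0.10692235584156164
back-normal yaw 82.83881531194629
base [0.6232 0.244  0.006 ] [0.4762 0.263  0.006 ] yaw 82.61880270838364
tip [0.538  0.1538 0.06  ] collarface [0.5454 0.2273 0.06  ] yaw 84.21680397978965 0.07387449385257014
H [ 0.5598 -0.1017  0.038 ]
H [ 0.5597 -0.1593  0.038 ]
H [ 0.5183 -0.1628  0.038 ]
N [ 0.5593 -0.0259  0.038 ]
N [ 0.5594 -0.0489  0.038 ]
N [ 0.5111 -0.0507  0.038 ]
T [ 0.5493 -0.0549  0.082 ]
T [ 0.5234 -0.0565  0.082 ]
T [ 0.551  -0.1053  0.082 ]
T [ 0.5255 -0.107   0.082 ]
```

Call:
arm_command([
  {"dx":1,"dy":2,"dz":0.5,"twist":-0.01},
  {"dx":3,"dy":4,"dz":1.2,"twist":-0.02},
  {"dx":5,"dy":6.5,"dz":2,"twist":-0.03},
  {"dx":7,"dy":9,"dz":2.6,"twist":-0.03},
  {"dx":9.5,"dy":11,"dz":3.1,"twist":-0.03},
  {"dx":12,"dy":13,"dz":3.5,"twist":-0.03},
  {"dx":13.5,"dy":13.7,"dz":3.5,"twist":-0.03},
  {"dx":14.5,"dy":13.7,"dz":3.5,"twist":-0.03},
  {"dx":15,"dy":13.7,"dz":3.5,"twist":-0.03},
  {"dx":15,"dy":13.7,"dz":3.5,"twist":-0.03},
  {"dx":15,"dy":13.7,"dz":3.5,"twist":-0.03},
], grip=-1)

```text
clock: 3.0
position: [0.5375, -0.0786, 0.1303]
tool_rot: [-2.207, 1.567, 0.969]
force: [0.2, 0.8, 0.4]
grip_width: 0.0858
```

```bash
python3 snap.py w3
```

```text
3.0 [ 0.5375 -0.0786  0.1303] [0.16 0.8  0.4 ] 0.08577798392390072
[[0.002, 0.035, -0.999], [0.003, -0.999, -0.035], [-1.0, -0.003, -0.002]]
```

View pics/w3b.png

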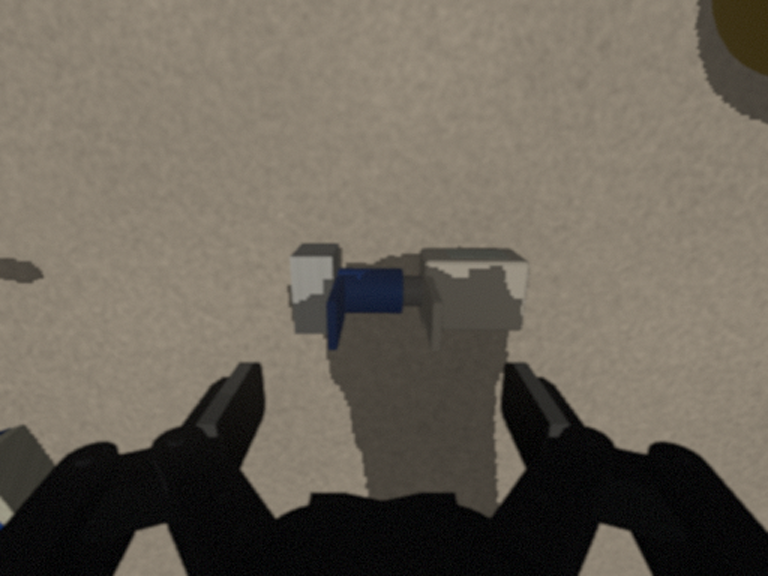

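The tabs (blue 333, white 437) sit midway between the fingers (262 and 502), so the grip is centred. I'll descend, then close gently.

Call:
arm_command([
  {"dx":1.5,"dy":0,"dz":0,"twist":0},
  {"dx":3,"dy":0,"dz":0,"twist":0},
  {"dx":4.5,"dy":0,"dz":0,"twist":0},
  {"dx":6,"dy":0,"dz":0,"twist":0},
  {"dx":7,"dy":0,"dz":0,"twist":0},
  {"dx":7.2,"dy":0,"dz":0,"twist":0},
  {"dx":7.2,"dy":0,"dz":0,"twist":0},
])

```text
clock: 3.63
position: [0.5379, -0.0781, 0.0587]
tool_rot: [-2.282, 1.567, 0.895]
force: [-0.4, -0.2, 0.3]
grip_width: 0.085
```

Call:
arm_command([
  {"dx":0,"dy":0,"dz":0,"twist":0},
  {"dx":0,"dy":0,"dz":0,"twist":0},
  {"dx":0,"dy":0,"dz":0,"twist":0},
  {"dx":0,"dy":0,"dz":0,"twist":0},
  {"dx":0,"dy":0,"dz":0,"twist":0},
  {"dx":0,"dy":0,"dz":0,"twist":0},
  {"dx":0,"dy":0,"dz":0,"twist":0},
  {"dx":0,"dy":0,"dz":0,"twist":0},
  {"dx":0,"dy":0,"dz":0,"twist":0},
  {"dx":0,"dy":0,"dz":0,"twist":0},
], grip=1, squeeze=45)

```text
clock: 4.47
position: [0.5394, -0.081, 0.0609]
tool_rot: [3.048, 1.565, -0.061]
force: [-2.8, -16.1, 28.2]
grip_width: 0.0426
```

```bash
python3 snap.py w4
```

```text
4.4667 [ 0.5394 -0.081   0.0609] [ -2.78 -16.12  28.16] 0.042606627069153
[[0.006, 0.033, -0.999], [-0.0, -0.999, -0.033], [-1.0, 0.001, -0.006]]
```

View pics/w4b.png

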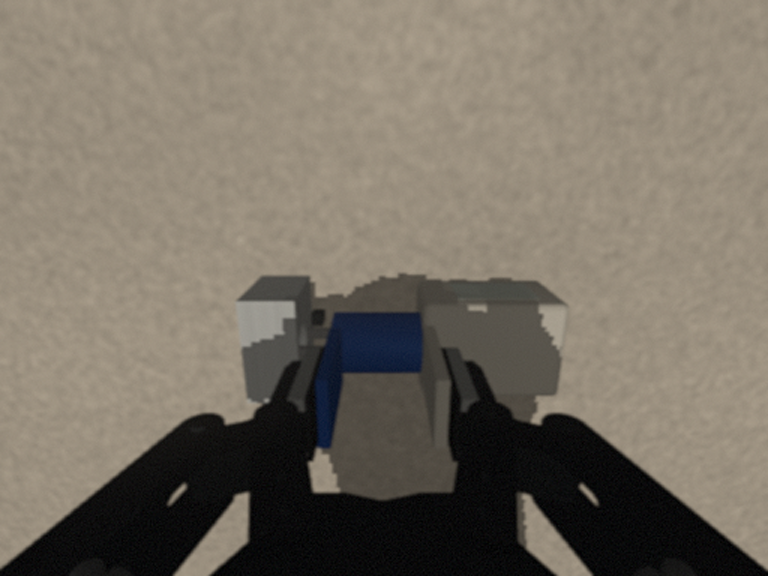

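The grip closed at 42.6 mm, which means the sleeve is fully back. The 28 N upward force is the pads swinging down against the counter-supported unit. I'll lift it off gently.

Call:
arm_command([
  {"dx":-0.2,"dy":0,"dz":0,"twist":0},
  {"dx":-0.5,"dy":0,"dz":0,"twist":0},
  {"dx":-1.0,"dy":0,"dz":0,"twist":0},
  {"dx":-1.6,"dy":0,"dz":0,"twist":0},
  {"dx":-2.4,"dy":0,"dz":0,"twist":0},
  {"dx":-3,"dy":0,"dz":0,"twist":0},
  {"dx":-3.2,"dy":0,"dz":0,"twist":0},
  {"dx":-3.2,"dy":0,"dz":0,"twist":0},
  {"dx":-3.2,"dy":0,"dz":0,"twist":0},
])

```text
clock: 5.27
position: [0.5392, -0.081, 0.093]
tool_rot: [3.039, 1.565, -0.069]
force: [0.1, -0.5, -3.9]
grip_width: 0.0414
```

```bash
python3 snap.py w5; python3 snap.py s5 scene
```

```text
5.2667 [ 0.5392 -0.081   0.093 ] [ 0.15 -0.47 -3.93] 0.041386261691008945
[[0.006, 0.033, -0.999], [-0.0, -0.999, -0.033], [-1.0, 0.001, -0.006]]
5.3167 [ 0.539  -0.081   0.0927] [ 0.53  0.39 -3.86] 0.04152181644672658
[[0.006, 0.033, -0.999], [-0.0, -0.999, -0.033], [-1.0, 0.001, -0.006]]
```

View pics/w5b.png

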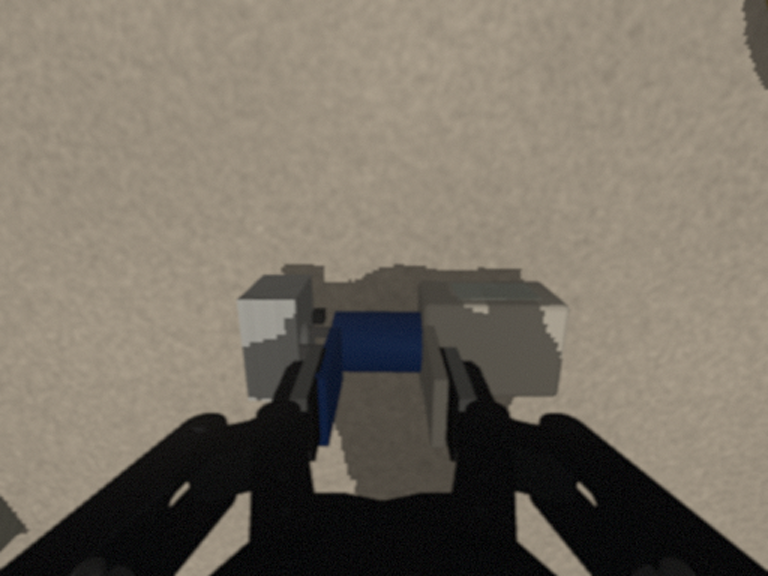

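View pics/s5b.png

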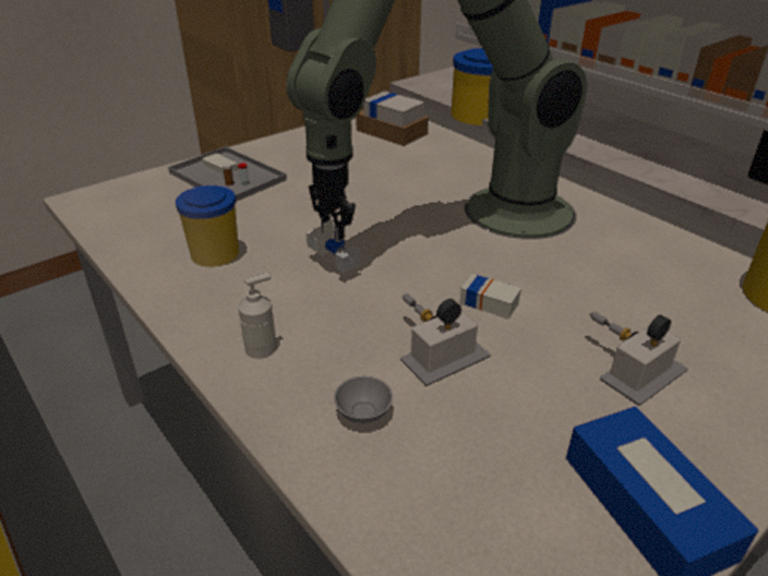

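Held level, with the same pixels as before lifting (nose corner (239,300), housing corner (566,305)). Next I'll measure the unit in the hand and the spigot height.

```bash
python3 - <<'E'
from h import *
a=cv2.imread("pics/w5.png");crop(a,145,170,395,280,3,"pics/w5c.png")
b=cv2.imread("pics/s5.png");crop(b,255,185,330,240,8,"pics/s5o.png")
E
```

```text
(no output)
```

View pics/w5c.png

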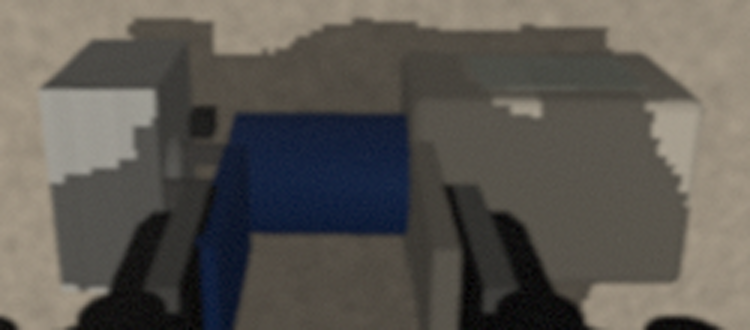

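View pics/s5o.png

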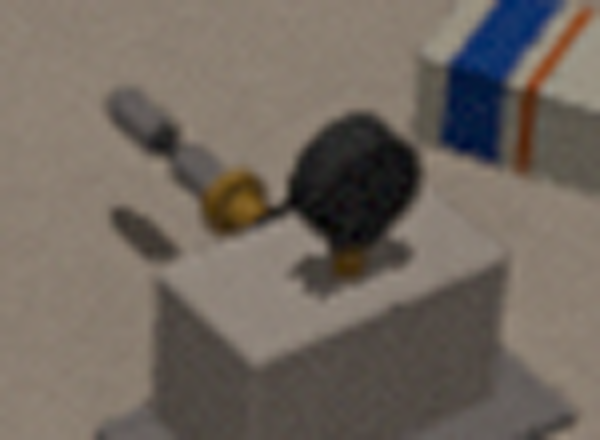

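```bash
python3 - <<'E'
from h import *
c=np.load("w5.npy",allow_pickle=True).item();s=np.load("s5.npy",allow_pickle=True).item();w2=np.load("w2.npy",allow_pickle=True).item()
tcp=np.array([.5392,-.081,.093]);M=np.array([[0.006, 0.033, -0.999], [-0.0, -0.999, -0.033], [-1.0, 0.001, -0.006]])
k=lambda x,y,z:onplane(c,145+x/3-.333,170+y/3-.333,z)
zt=.0321+.038
for n,q in dict(noseFL=(41,88),noseFR=(62,287),noseRL=(157,88),houRL=(697,99),houRR=(682,282),houFL=(404,97)).items():
    p=k(*q,zt); print(n,p.round(4),"tool",(M.T@(p-tcp)).round(4))
S=lambda x,y:(255+x/8-.44,185+y/8-.44); W=lambda x,y:(45+x/5-.4,105+y/5-.4)
for n,a,b in [("tip",(112,95),(697,418)),("groove mid",(170,150),(546,402)),("collar mid front",(222,190),(400,390))]:
    p,e=tri(s,S(*a),w2,W(*b));print(n,p.round(4),round(e,4))
# sanity: block corner z=.074 front top corners
for n,a,b in [("c1",(160,278),(272,178)),]:
    p,e=tri(s,S(*a),w2,W(*b));print(n,p.round(4),round(e,4))
E
```

```text
noseFL [ 0.5595 -0.0221  0.0701] tool [ 0.023  -0.0582 -0.0221]
noseFR [ 0.513  -0.0233  0.0701] tool [ 0.0227 -0.0585  0.0244]
noseRL [ 0.5603 -0.0457  0.0701] tool [ 0.023  -0.0346 -0.0221]
houRL [ 0.5616 -0.156   0.0701] tool [ 0.023   0.0756 -0.0198]
houRR [ 0.5188 -0.1599  0.0701] tool [0.0228 0.0782 0.0232]
houFL [ 0.56   -0.0961  0.0701] tool [ 0.023   0.0157 -0.0202]
tip [0.5377 0.1545 0.0601] 0.0008
groove mid [0.543  0.1943 0.061 ] 0.001
collar mid front [0.5489 0.2297 0.0673] 0.0028
c1 [0.6026 0.2544 0.069 ] 0.0015
```

Call:
arm_command([
  {"dx":-0.1,"dy":-1,"dz":0,"twist":0.02},
  {"dx":-0.2,"dy":-2.5,"dz":0.1,"twist":0.05},
  {"dx":-0.2,"dy":-4.5,"dz":0.2,"twist":0.08},
  {"dx":-0.2,"dy":-6.5,"dz":0.3,"twist":0.11},
  {"dx":-0.2,"dy":-8.5,"dz":0.4,"twist":0.14},
  {"dx":-0.2,"dy":-10.5,"dz":0.5,"twist":0.152},
  {"dx":-0.2,"dy":-12.3,"dz":0.54,"twist":0.152},
  {"dx":-0.2,"dy":-13.7,"dz":0.54,"twist":0.152},
  {"dx":-0.2,"dy":-14.4,"dz":0.54,"twist":0.152},
  {"dx":-0.2,"dy":-14.65,"dz":0.54,"twist":0.152},
  {"dx":-0.2,"dy":-14.65,"dz":0.54,"twist":0.152},
  {"dx":-0.2,"dy":-14.65,"dz":0.54,"twist":0.152},
])

```text
clock: 6.37
position: [0.5287, 0.0643, 0.0944]
tool_rot: [3.1, 1.566, -0.161]
force: [-0.7, -0.4, -3.0]
grip_width: 0.0413
```

```bash
python3 snap.py w6; python3 snap.py s6 scene; python3 snap.py t6 top;python3 - <<'E'
from h import *
a=cv2.imread("pics/w6.png");crop(a,0,150,380,290,2,"pics/w6c.png")
b=cv2.imread("pics/s6.png");crop(b,225,130,345,225,6,"pics/s6c.png")
b=cv2.imread("pics/t6.png");crop(b,170,160,320,230,5,"pics/t6c.png")
E
```

```text
6.3667 [0.5287 0.0643 0.0944] [-0.73 -0.36 -3.04] 0.04130696485566283
[[0.005, -0.119, -0.993], [-0.001, -0.993, 0.119], [-1.0, 0.0, -0.005]]
6.4167 [0.5287 0.0641 0.0944] [ 0.05  0.47 -3.06] 0.04146649743200384
[[0.005, -0.12, -0.993], [-0.001, -0.993, 0.12], [-1.0, 0.0, -0.005]]
6.4667 [0.5288 0.0642 0.0945] [-0.01  0.88 -3.38] 0.04151821646359467
[[0.005, -0.12, -0.993], [-0.001, -0.993, 0.12], [-1.0, 0.0, -0.005]]
```

View pics/w6c.png

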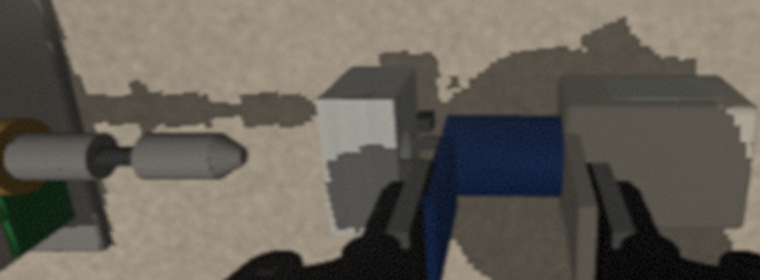

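View pics/s6c.png

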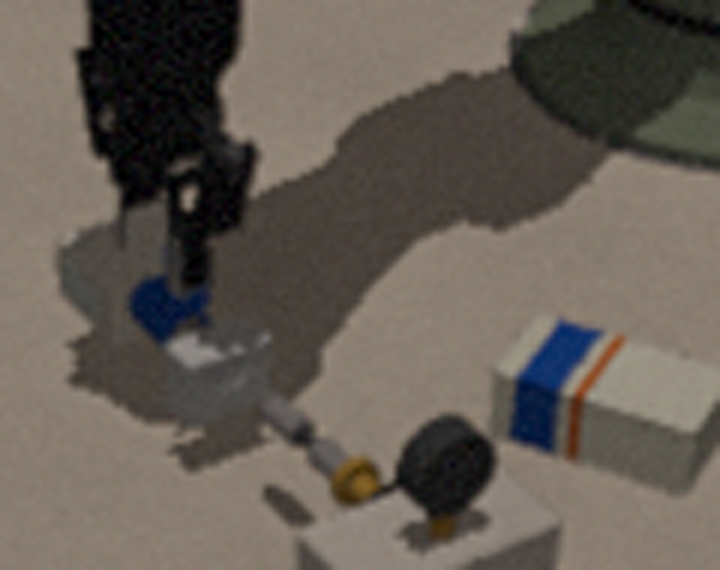

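View pics/t6c.png

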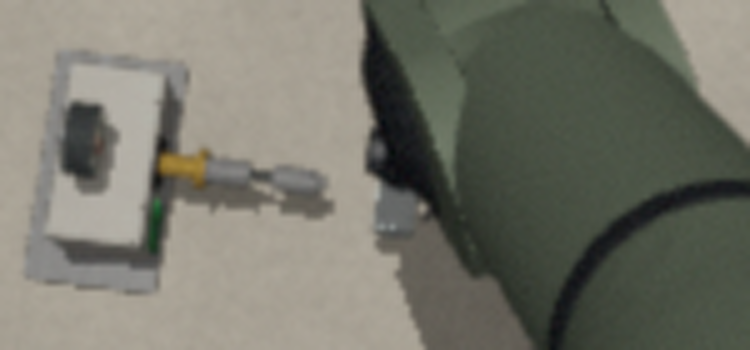

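```bash
python3 - <<'E'
from h import *
c=np.load("w6.npy",allow_pickle=True).item()
tcp=np.array([.5287,.0643,.0944]);M=np.array([[0.005, -0.119, -0.993], [-0.001, -0.993, 0.119], [-1.0, 0.0, -0.005]])
k=lambda x,y,z:onplane(c,x/2-.25,150+y/2-.25,z)
zt=.0335+.038
for n,q,z in [("tip",(246,156),.06),("seg1",(180,156),.06),("seg2",(60,156.5),.06),("noseFL",(318,100),zt),("noseFR",(335,232),zt),("houRL",(752,106),zt),("houRR",(742,226),zt)]:
    p=k(*q,z);print(n,p.round(4),"tool",(M.T@(p-tcp)).round(4))
a=cv2.imread("pics/w6.png");crop(a,140,180,240,275,7,"pics/w6d.png")
E
```

```text
tip [0.537  0.1528 0.06  ] tool [ 0.0344 -0.0888  0.0025]
seg1 [0.5397 0.175  0.06  ] tool [ 0.0343 -0.1112  0.0025]
seg2 [0.5443 0.2155 0.06  ] tool [ 0.0343 -0.152   0.0026]
noseFL [0.5574 0.1192 0.0715] tool [ 0.023  -0.058  -0.0219]
noseFR [0.5112 0.1241 0.0715] tool [ 0.0228 -0.0573  0.0246]
houRL [ 0.5396 -0.0126  0.0715] tool [ 0.023   0.075  -0.0199]
houRR [ 0.4974 -0.0099  0.0715] tool [0.0228 0.0774 0.0223]
```

View pics/w6d.png

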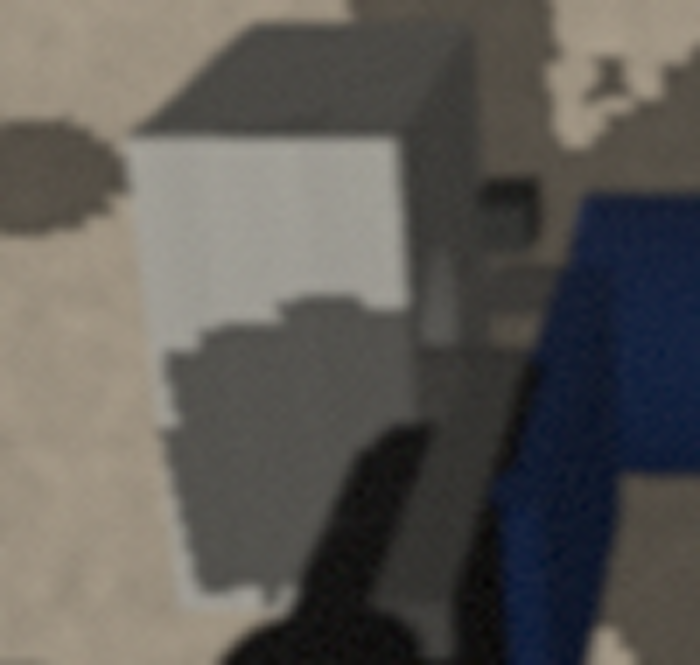

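Spigot is parallel to the tool's y, and its axis is about 1 mm toward +z of the coupler's axis. The gap to the tip is about 30 mm, and the collar should be about 103 mm off. I'll correct 1 mm and advance over the tip.

Call:
arm_command([
  {"dx":-0.05,"dy":-0.5,"dz":0.1,"twist":0},
  {"dx":-0.05,"dy":-1.2,"dz":0.1,"twist":0},
  {"dx":-0.05,"dy":-2.0,"dz":0.1,"twist":0},
  {"dx":-0.05,"dy":-2.5,"dz":0.1,"twist":0},
  {"dx":-0.05,"dy":-2.9,"dz":0.1,"twist":0},
  {"dx":-0.05,"dy":-3.3,"dz":0.1,"twist":0},
  {"dx":-0.05,"dy":-3.7,"dz":0.1,"twist":0},
  {"dx":-0.05,"dy":-4.1,"dz":0.1,"twist":0},
  {"dx":-0.05,"dy":-4.5,"dz":0.1,"twist":0},
  {"dx":-0.05,"dy":-4.5,"dz":0.1,"twist":0},
])

```text
clock: 7.35
position: [0.5334, 0.1101, 0.095]
tool_rot: [-3.05, 1.565, -0.028]
force: [-0.3, 0.3, -2.9]
grip_width: 0.0415
```

```bash
python3 snap.py w7;python3 - <<'E'
from h import *
a=cv2.imread("pics/w7.png");crop(a,0,150,380,290,2,"pics/w7c.png")
E
```

```text
7.35 [0.5334 0.1101 0.095 ] [-0.32  0.34 -2.92] 0.0414770567063918
[[0.006, -0.119, -0.993], [-0.0, -0.993, 0.119], [-1.0, -0.001, -0.006]]
```

View pics/w7c.png

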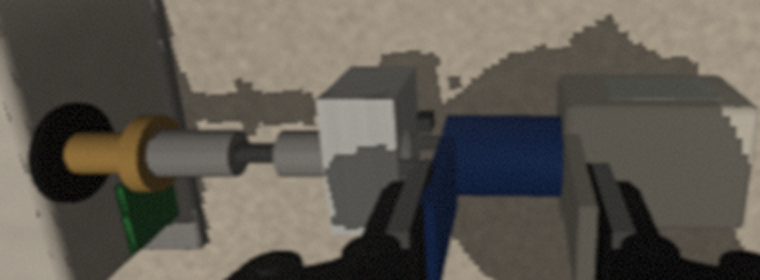

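The tip is inside the mouth with no contact force. I'll advance 4.5 cm, leaving about 12 mm.

Call:
arm_command([
  {"dx":0,"dy":-0.4,"dz":0,"twist":0},
  {"dx":0,"dy":-0.9,"dz":0,"twist":0},
  {"dx":0,"dy":-1.4,"dz":0,"twist":0},
  {"dx":0,"dy":-1.9,"dz":0,"twist":0},
  {"dx":0,"dy":-2.4,"dz":0,"twist":0},
  {"dx":0,"dy":-2.9,"dz":0,"twist":0},
  {"dx":0,"dy":-3.4,"dz":0,"twist":0},
  {"dx":0,"dy":-3.8,"dz":0,"twist":0},
  {"dx":0,"dy":-4.2,"dz":0,"twist":0},
  {"dx":0,"dy":-4.5,"dz":0,"twist":0},
  {"dx":0,"dy":-4.5,"dz":0,"twist":0},
])

```text
clock: 8.32
position: [0.5388, 0.1551, 0.0951]
tool_rot: [-3.012, 1.565, 0.01]
force: [-0.1, 0.4, -2.1]
grip_width: 0.0415
```

```bash
python3 snap.py w8;python3 - <<'E'
from h import *
a=cv2.imread("pics/w8.png");crop(a,0,150,380,290,2,"pics/w8c.png")
E
```

```text
8.3167 [0.5388 0.1551 0.0951] [-0.09  0.43 -2.11] 0.04154221357085713
[[0.006, -0.119, -0.993], [0.0, -0.993, 0.119], [-1.0, -0.001, -0.006]]
```

View pics/w8c.png

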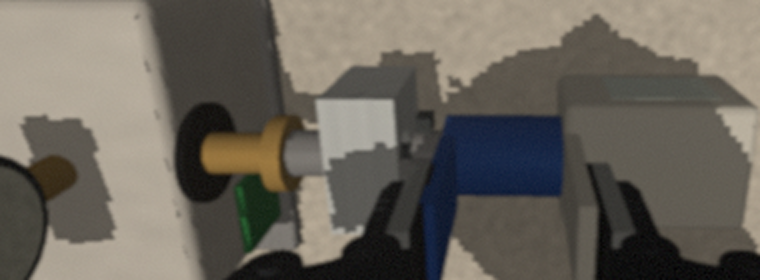

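The collar front (290) is still short of the nose. I'll creep 9 mm, then feel for the stop in small steps.

Call:
arm_command([
  {"dx":0,"dy":-0.2,"dz":0,"twist":0},
  {"dx":0,"dy":-0.4,"dz":0,"twist":0},
  {"dx":0,"dy":-0.6,"dz":0,"twist":0},
  {"dx":0,"dy":-0.75,"dz":0,"twist":0},
  {"dx":0,"dy":-0.85,"dz":0,"twist":0},
  {"dx":0,"dy":-0.9,"dz":0,"twist":0},
  {"dx":0,"dy":-0.9,"dz":0,"twist":0},
])

```text
clock: 8.95
position: [0.5398, 0.1638, 0.095]
tool_rot: [-3.029, 1.565, -0.007]
force: [1.0, 0.4, -3.2]
grip_width: 0.0415
```

Call:
arm_command([
  {"dx":0,"dy":-0.05,"dz":0,"twist":0},
  {"dx":0,"dy":-0.1,"dz":0,"twist":0},
  {"dx":0,"dy":-0.1,"dz":0,"twist":0},
])

```text
clock: 9.2
position: [0.5399, 0.1648, 0.095]
tool_rot: [-3.025, 1.565, -0.003]
force: [0.0, -0.9, -3.0]
grip_width: 0.0413
```

Call:
arm_command([
  {"dx":0,"dy":-0.05,"dz":0,"twist":0},
  {"dx":0,"dy":-0.1,"dz":0,"twist":0},
  {"dx":0,"dy":-0.1,"dz":0,"twist":0},
])

```text
clock: 9.45
position: [0.54, 0.1659, 0.095]
tool_rot: [-3.019, 1.565, 0.004]
force: [0.1, -0.2, -2.1]
grip_width: 0.0413
```

Call:
arm_command([
  {"dx":0,"dy":-0.05,"dz":0,"twist":0},
  {"dx":0,"dy":-0.1,"dz":0,"twist":0},
  {"dx":0,"dy":-0.1,"dz":0,"twist":0},
])

```text
clock: 9.7
position: [0.5402, 0.1671, 0.0951]
tool_rot: [-3.005, 1.565, 0.018]
force: [0.1, -1.0, -2.9]
grip_width: 0.042
```

Call:
arm_command([
  {"dx":0,"dy":-0.05,"dz":0,"twist":0},
  {"dx":0,"dy":-0.1,"dz":0,"twist":0},
  {"dx":0,"dy":-0.1,"dz":0,"twist":0},
])

```text
clock: 9.95
position: [0.5403, 0.1682, 0.0951]
tool_rot: [-2.997, 1.565, 0.026]
force: [0.5, -0.5, -3.2]
grip_width: 0.0413
```

Call:
arm_command([
  {"dx":0,"dy":-0.05,"dz":0,"twist":0},
  {"dx":0,"dy":-0.1,"dz":0,"twist":0},
  {"dx":0,"dy":-0.1,"dz":0,"twist":0},
])

```text
clock: 10.2
position: [0.5404, 0.1689, 0.095]
tool_rot: [-3.07, 1.565, -0.048]
force: [-0.0, -3.1, -2.9]
grip_width: 0.0414
```

Call:
arm_command([
  {"dx":0,"dy":-0.05,"dz":0,"twist":0},
  {"dx":0,"dy":-0.1,"dz":0,"twist":0},
  {"dx":0,"dy":-0.1,"dz":0,"twist":0},
])

```text
clock: 10.45
position: [0.5403, 0.169, 0.0949]
tool_rot: [2.985, 1.566, -0.277]
force: [0.5, -6.1, -2.4]
grip_width: 0.0413
```

```bash
python3 snap.py w9;python3 - <<'E'
from h import *
a=cv2.imread("pics/w9.png");crop(a,50,150,280,290,3,"pics/w9c.png")
E
```

```text
10.45 [0.5403 0.169  0.0949] [ 0.47 -6.08 -2.41] 0.041347101372330955
[[0.005, -0.119, -0.993], [-0.001, -0.993, 0.119], [-1.0, 0.001, -0.005]]
```

View pics/w9c.png

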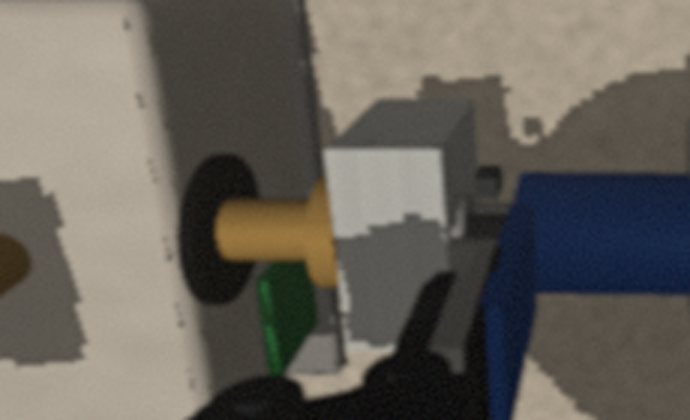

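The stop is felt: push rose to 6 N, position halted at y = 0.169, and the nose is against the collar in the picture. Now I'll let go.

Call:
arm_command([
  {"dx":0,"dy":0,"dz":0,"twist":0},
  {"dx":0,"dy":0,"dz":0,"twist":0},
  {"dx":0,"dy":0,"dz":0,"twist":0},
  {"dx":0,"dy":0,"dz":0,"twist":0},
  {"dx":0,"dy":0,"dz":0,"twist":0},
  {"dx":0,"dy":0,"dz":0,"twist":0},
  {"dx":0,"dy":0,"dz":0,"twist":0},
  {"dx":0,"dy":0,"dz":0,"twist":0},
  {"dx":0,"dy":0,"dz":0,"twist":0},
], grip=-1)

```text
clock: 11.25
position: [0.5403, 0.1691, 0.0949]
tool_rot: [3.004, 1.565, -0.258]
force: [0.2, 0.2, -0.8]
grip_width: 0.0852
```

```bash
python3 snap.py w10
```

```text
11.25 [0.5403 0.1691 0.0949] [ 0.19  0.21 -0.85] 0.08523479710363904
[[0.005, -0.119, -0.993], [-0.001, -0.993, 0.119], [-1.0, 0.001, -0.005]]
```

View pics/w10b.png

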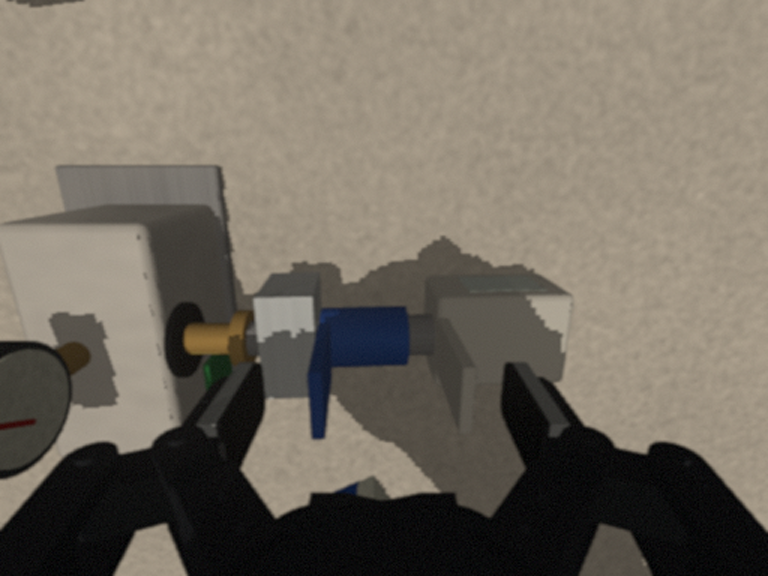

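The sleeve has sprung forward (blue now reaches the nose at about 320). I'll retreat straight up and check.

Call:
arm_command([
  {"dx":-0.5,"dy":0,"dz":0,"twist":0},
  {"dx":-1.5,"dy":0,"dz":0,"twist":0},
  {"dx":-3,"dy":0,"dz":0,"twist":0},
  {"dx":-5,"dy":0,"dz":0,"twist":0},
  {"dx":-8,"dy":0,"dz":-1,"twist":0},
  {"dx":-11,"dy":0.5,"dz":-2,"twist":0},
  {"dx":-14,"dy":1,"dz":-3,"twist":0},
  {"dx":-15.5,"dy":1.5,"dz":-3.5,"twist":0},
  {"dx":-16,"dy":2,"dz":-4,"twist":0},
  {"dx":-16,"dy":2,"dz":-4,"twist":0},
  {"dx":-16,"dy":2,"dz":-4,"twist":0},
  {"dx":-16,"dy":2,"dz":-4,"twist":0},
])

```text
clock: 12.3
position: [0.576, 0.1449, 0.254]
tool_rot: [2.802, 1.567, -0.459]
force: [-0.5, -0.2, 0.1]
grip_width: 0.0855
```

```bash
python3 snap.py w11;python3 snap.py s11 scene; python3 - <<'E'
from h import *
a=cv2.imread("pics/w11.png");crop(a,60,120,330,260,3-.04,"pics/w11c.png")
b=cv2.imread("pics/s11.png");crop(b,220,130,345,230,6,"pics/s11c.png")
E
```

```text
12.3 [0.576  0.1449 0.254 ] [-0.48 -0.16  0.15] 0.08548795654541506
[[0.003, -0.119, -0.993], [-0.002, -0.993, 0.119], [-1.0, 0.001, -0.004]]
12.35 [0.576 0.145 0.254] [0.76 1.04 0.09] 0.08541456645282025
[[0.003, -0.119, -0.993], [-0.002, -0.993, 0.119], [-1.0, 0.001, -0.003]]
```

View pics/w11c.png

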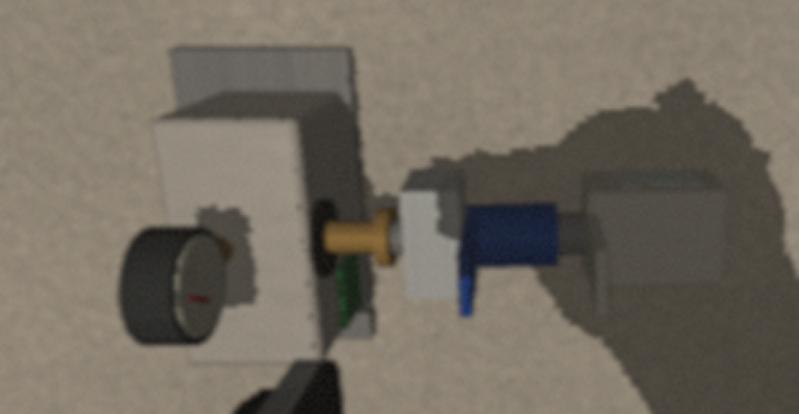

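View pics/s11c.png

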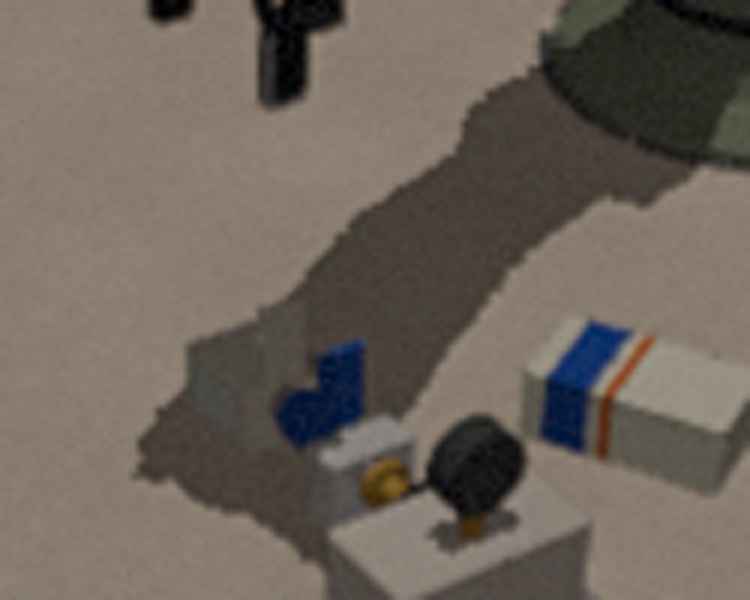

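```bash
python3 - <<'E'
from h import *
c=np.load("w11.npy",allow_pickle=True).item();K=2.96
M=np.array([[0.003, -0.119, -0.993], [-0.002, -0.993, 0.119], [-1.0, 0.001, -0.004]])
k=lambda x,y,z:onplane(c,60+x/K-.33,120+y/K-.33,z)
b,w=k(460,315,.116),k(608,317,.116); d=M.T@(b-w); print("tab span, tool axes",d.round(4),"blue tab tip",b.round(4))
A=k(401,188,.072);B=k(405,297,.072);H=k(727,188,.072);H2=k(722,282,.072);print(A.round(4),B.round(4),H.round(4),H2.round(4)); 
m=(A+B)/2;col=k(392,236,.06);face=np.array([.5509,.2578]);u=np.array([.1184,.993]);v=np.array([-.993,.1184])
h=(H+H2)/2
print("mouth in outlet frame",u@(m[:2]-face),v@(m[:2]-face),"housing lateral",v@(h[:2]-face),"collar",u@(col[:2]-face))
E
```

```text
tab span, tool axes [-0.0001 -0.0546 -0.0008] blue tab tip [0.5315 0.193  0.116 ]
[0.5705 0.217  0.072 ] [0.5228 0.2243 0.072 ] [0.5548 0.0852 0.072 ] [0.5136 0.0899 0.072 ]
mouth in outlet frame -0.037392800830681756 -0.00018922645478352848 housing lateral -0.003556732428597795 collar -0.030125899468860923
```

```bash
python3 - <<'E'
from h import *
a=cv2.imread("pics/w10.png");crop(a,155,175,395,295,3.3,"pics/w10c.png")
a=cv2.imread("pics/w3.png");crop(a,155,155,395,245,3.3,"pics/w3c.png")
E
```

```text
(no output)
```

View pics/w10c.png

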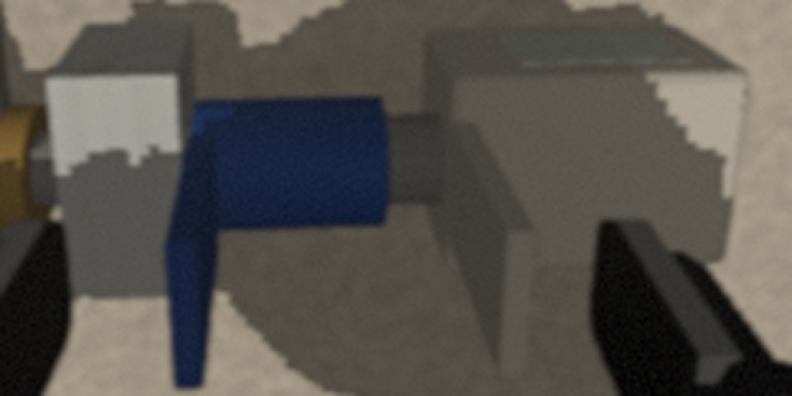

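View pics/w3c.png

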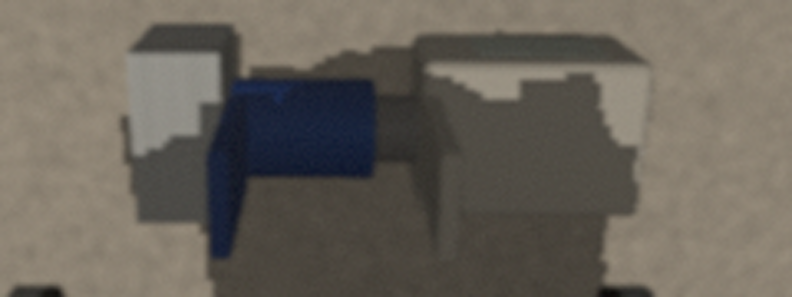

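```bash
python3 - <<'E'
from h import *
from scipy.optimize import brentq
def run(n,x0,y0,nf,hr,bl,wh,bl2,wh2):
    c=np.load(n+".npy",allow_pickle=True).item();K=3.3
    k=lambda q,z:onplane(c,x0+q[0]/K-.35,y0+q[1]/K-.35,z)
    L=lambda p,q,z:np.linalg.norm(k(p,z)-k(q,z))
    zt=brentq(lambda z:L(nf,hr,z)-.138,0,.2)
    print(n,"body top z",round(zt,4),"span",[round(L(a,b,zt+.044),4) for a,b in((bl,wh),(bl2,wh2))])
run("w10",155,175,(47,76),(748,72),(166,243),(533,232),(176,386),(524,372))
run("w3",155,155,(128,53),(650,66),(208,148),(463,155),(212,257),(459,260))
E
```

```text
w10 body top z 0.0616 span [np.float64(0.0567), np.float64(0.0568)]
w3 body top z 0.033 span [np.float64(0.0564), np.float64(0.0569)]
```

```bash
python3 - <<'E'
from h import *
w=np.load("w11.npy",allow_pickle=True).item();s=np.load("s11.npy",allow_pickle=True).item()
W=lambda x,y:(60+x/2.96-.33,120+y/2.96-.33);S=lambda x,y:(220+x/6-.42,130+y/6-.42)
for n,a,b in[("noseA",(401,188),(318,460)),("noseB",(405,297),(412,430)),("bluetab -x top",(461,315),(364,342)),("block c",(300,122),(330,538))]:
    p,e=tri(w,W(*a),s,S(*b));print(n,p.round(4),round(e,4))
E
python3 snap.py t11 top; python3 snap.py w12 >/dev/null; python3 - <<'E'
import cv2,numpy as np
a=cv2.imread('pics/w11.png').astype(int);b=cv2.imread('pics/w12.png').astype(int)
print(np.abs(a-b)[130:260,60:330].mean())
E
```

```text
noseA [0.5732 0.215  0.0774] 0.0026
noseB [0.5235 0.2237 0.0755] 0.0015
bluetab -x top [0.5293 0.1937 0.113 ] 0.0016
block c [0.6012 0.2534 0.0681] 0.0007
12.4 [0.5762 0.145  0.2541] [-0.29  0.07 -0.07] 0.08532615819405753
[[0.003, -0.119, -0.993], [-0.002, -0.993, 0.119], [-1.0, 0.001, -0.004]]
1.5813200379867047
```

View pics/t11b.png

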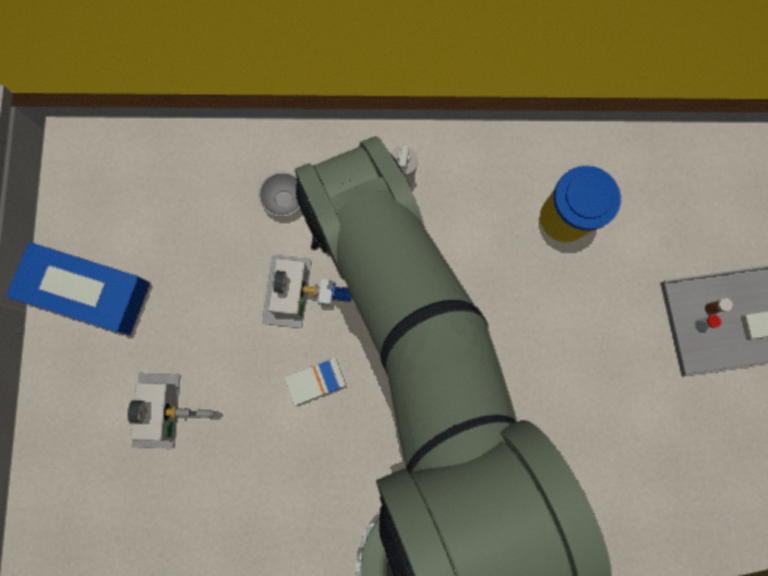

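```bash
python3 - <<'E'
from h import *
w=np.load("w11.npy",allow_pickle=True).item();s=np.load("s11.npy",allow_pickle=True).item()
W=lambda x,y:(60+x/2.96-.33,120+y/2.96-.33);S=lambda x,y:(220+x/6-.42,130+y/6-.42)
for n,a,b in[("housing rear +x top",(727,188),(188,346)),("white tab -x top rear",(607,317),(302,300))]:
    p,e=tri(w,W(*a),s,S(*b));print(n,p.round(4),round(e,4))
print(order.job_done())
E
```

```text
housing rear +x top [0.5498 0.0841 0.0604] 0.003
white tab -x top rear [0.5195 0.1393 0.1053] 0.0008
the job is handed in; nothing more can be done
None
```

I fitted the filter on the spigot of the right-hand outlet (top-view pixel (193,193)) and handed the job in at about 12.4 s. One check, the droop, came out close to its limit.

**What I did:** I gripped both tabs from above and squeezed, and the opening closed to about 42 mm, so the sleeve was fully back. I slid the filter along the spigot until I felt the stop: the push rose to 6 N and the motion halted. Then I let go and retreated upward.

**Last checks:**

| Check | Measured | Limit or reference |
|---|---|---|
| Span over both tabs | 56.7 mm (56.6 mm at the start by the same method) | 56 mm with sleeve forward |
| Same span, coarser far view | 54.6 mm | 56 mm with sleeve forward |
| Mouth to block face | about 37 mm | 15 to 60 mm |
| Mouth to collar | about 7 mm, drawn back from the stop | within 8 mm |
| Mouth off spigot axis, sideways | under 1 mm | 6 mm |
| Turn | about 1.5° (0.03 rad) | 0.14 rad |
| Droop at the tail | about 0.11 to 0.13 rad | 0.14 rad |

- **Droop:** this comes from rough triangulation, with ray mismatches of 1 to 3 mm, so I cannot confirm it is inside the limit. The script that took the measurement also handed the job in, so I had no chance to act on it.
- **Height of the mouth:** the views disagreed. One put it about 5 mm low (limit 8 mm), the other about 4 mm high (limit 6 mm).
- **Everything else:** two frames taken 0.1 s apart showed nothing moving. The carton, bottle, bowl and bin looked undisturbed from above, though I did not measure them and the arm partly covered the bottle and the bowl. The gripper was clear of everything.

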